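# Draw a sample at the manual sampling station

### The job

Set the rack of blue-capped vials gently into the bay of the white sampling station and shut the clear hood over it. Then pull the orange spring-loaded draw handle all the way out to its stop, hold it there for two seconds, and ease it back home without letting it snap. Leave the red-capped rack and everything else on the bench where it is.

Things in the scene. Friction and masses are not known exactly. Their poses are not given: they have to be found in the camera images.
- sample_rack: white vial rack with eight BLUE caps, 60 (x) x 130 (y) x 30 mm high, caps up to 50 mm, about 0.35 kg; a square aluminium lifting post, 20 x 20 mm, rises at its centre to 92 mm above the underside (grip it at 66 to 90 mm, faces along x and y). Origin: centre of the underside, z up. Either way round in the bay is fine
- other_rack: identical rack with RED caps, to be left alone; same origin and axes
- station: fixed white sampling station; x from its front (robot side) to its back, y to the left. Origin at bench level; the base plate, 15 mm high, reaches from x -90 to +120 and y -150 to +150 mm. Bay (left) centred at (0, 55) mm; the draw handle (right) slides along y = -100 mm. The syringe block behind the handle, x 85 to 115 mm, is 65 mm high
- bay_floor (a point): centre of the bay's floor, 15 mm above the bench, axes as the station's. The bay is 80 (x) x 146 (y) mm inside, with 6 mm walls that rise 40 mm above its floor
- hood (a joint): angle of the clear hood with white edges, rad: 0 shut, 1.95 fully tipped back. Its stiff hinge stays where it is left (about 2 N at the edge moves it), so push it right down. 110 mm from hinge to front, 160 mm wide, 65 mm deep, open below; a blue tab, 60 mm wide, stands 24 mm out of its front face, 30 mm above its rim
- hood_hinge (a point): middle of the hood's hinge axis, 60 mm behind the bay's centre and 56 mm above the bench. Axes turn with the hood: at angle 0 as the station's
- hood_edge (a point): middle of the hood's top face (outside), 10 mm behind its front edge; in the hood's own axes, which agree with the station's when shut, it is at (-100, 0, +65) mm from the hinge. To shut the hood push here from behind (outside) forward and then down
- draw_handle (a joint): travel of the draw handle, m: 0 home (inwards), 0.09 at its stop (pulled towards the station's front, -x of the station). A spring pulls it home with 4 N at home, 11 N at the stop
- draw_grip (a point): axis of the upright orange handle with white band, 26 mm in diameter, at its top, 140 mm above the bench; graspable from 75 mm above the bench upwards. Near it nothing is over 65 mm high but the shut hood (121 mm), 72 mm to the left of the axis. Moves with the handle; axes as the station's
- beaker: clear glass beaker, 70 mm wide, 90 high, bystander; origin centre of underside
- bottle: amber bottle with white cap, 64 mm wide, 140 high, bystander; origin centre of underside
- jar: white jar with green lid, 60 mm wide, 70 high, bystander; origin centre of underside
- dish: clear flat round dish, 90 mm wide, 30 high, bystander; origin centre of underside
- timer: grey bench timer, 60 x 70 x 22 mm, bystander; origin centre of underside
- spatula: spatula, 180 mm long, bystander lying at the back; origin underneath its middle
Mind the look-alikes: they are no part of the job. What is shaped like the sample_rack but pink is not meant.

How it is judged:
On the way, in this order (a step that is already met when the one before it is completed fails the run):
1. the blue-capped rack stands on the bay's floor, let go (horizontal distance between sample_rack and bay_floor below 0.016 m and z of sample_rack in the frame of bay_floor below 0.004 m and angle between the y axis of sample_rack and the y axis of station, either way round below 0.2 rad and angle between sample_rack's own z axis and vertical below 0.06 rad and contact force between the fingers and sample_rack below 0.1 N), for 0.2 s.
2. the hood is shut over the rack (horizontal distance between sample_rack and bay_floor below 0.016 m and z of sample_rack in the frame of bay_floor below 0.004 m and angle between the y axis of sample_rack and the y axis of station, either way round below 0.2 rad and angle between sample_rack's own z axis and vertical below 0.06 rad and value of joint hood below 0.035 rad), for 0.2 s.
3. with the hood shut, the draw handle is out at its stop and held there (value of joint hood below 0.035 rad and value of joint draw_handle above 0.085 m), for 1.5 s.
4. the draw handle is back home (value of joint draw_handle below 0.005 m), for 0.2 s.
At the end, for the whole second after the job is handed in: The blue-capped rack stands upright at rest on the bay's floor (within 16 mm of its centre, within 4 mm of the floor, along the bay within 0.2 rad), the hood is shut (below 0.035 rad), and the draw handle is home (within 5 mm), after having been held within 5 mm of its 90 mm stop for 1.5 s (all of step 2 and value of joint draw_handle below 0.005 m and linear speed of sample_rack below 0.02 m/s); the robot touches nothing.
It fails at once if the draw handle snaps back faster than 0.4 m/s (velocity of joint draw_handle below -0.4 m/s).
It fails at once if the blue-capped rack is dropped (falls faster than 0.6 m/s out of the fingers) (linear speed of sample_rack above 0.6 m/s and contact force between the fingers and sample_rack below 0.1 N).
It fails at once if the blue-capped rack is tipped by more than 0.6 rad (angle between sample_rack's own z axis and vertical above 0.6 rad).
It fails at once if the red-capped rack is moved by more than 30 mm (distance of other_rack from where it was at the start of the episode above 0.03 m).
It fails at once if the beaker, bottle, jar, dish, timer or spatula is moved by more than 40 mm (distance of any of beaker, bottle, jar, dish, timer, spatula from where it was at the start of the episode above 0.04 m).
It also fails if it takes over 72 s, if anything falls off the work surface, if the arm or the gripper's body presses on something with over 40 N, if the wrist force passes 120 N, or if a joint passes its speed limit or range.

### The arm

A 6-joint arm with a two-finger parallel gripper is mounted at the origin on the work surface. World frame = base frame: x ahead of the robot, y to its left, z up, the work surface at z = 0. Lengths are in m, angles in rad, forces in N, time in s.
With the tool pointing down it reaches from about 0.35 to 0.975 m from the base axis. Payload 4.9 kg.
Tool frame: the origin (TCP) lies at the very end of the fingers, on their centre line; the grasp point (between the pads) lies 19 mm behind it; z points along the fingers, y is the line along which they close (so a half turn about z gives the same grasp; the last joint's range is limited). The gripper opens to 85 mm and grips with 20 to 120 N. Pads are 22 mm wide; open, the fingers measure 114 mm over their backs; the gripper's body (76 mm by 85 mm) begins 54 mm behind the grasp point. The pads swing forward as they close: fully open they stand 13 mm farther back than shut.
Start: joints at [-1.446, 0.053, 1.613, -0, 1.476, -0.119], TCP at [0.151, -0.606, 0.231] pointing down, gripper open.
Joint ranges: [-3.01, 3.01], [-1.01, 2.22], [0.06, 2.58], [-1.02, 4.17], [0.09, 2.62], [-3.14, 3.14]. Speed limits (rad/s): [2.57, 2.57, 3.14, 3.14, 3.14, 3.14].

### API

Orientations are given as a rotation vector (axis times angle).
In Python, from station import get_obs, get_image, get_calibration, finish_job gives the robot as it stands.
- The arm moves only by the tool servo_tool, never from a script. Its argument "increments" is a list of rows, each a list of 5 numbers: the opening, from 0 (shut) to 1 (fully open), then the shift along the tool's x, y, z in mm, then the turn about the tool's z in degrees. In form: [[jaw, tx, ty, tz, spin], ...]. A call has 1 to 12 rows; each row shifts and turns the commanded pose from where the row before left it, along the tool's axes as they then stand; what a row does not reach is not made up. A row lasts 1/8 s, in which the tool goes at most 62.5 mm and 10.7 degrees, less where a joint would pass 70% of its speed; a pose out of reach is approached as far as the arm can. A call is refused whole if a number of a shift passes 62.5 or a number of a turn 10.7, either way. A call with a gripper value outside its range is refused whole. The fingers move at their own pace and stop on an object; "force" is the grip in N (left out, the last holds). Time passes only in rows, so rows that do not move let the fingers close. It gives the time, the measured TCP pose, the force, the opening and the grip force at its end, in the units of the state.
- get_obs(): the state, without advancing time (a new reading comes with each control period).
- get_image(name): name is "side" or "top" or "wrist"; returns the picture (420x560x3 uint8, red, green, blue); there is no depth.
- get_calibration(name): a dict with "fx", "fy", "cx", "cy" (pixels), "R" (3x3) and "t" (3): a world point X has camera coordinates R X + t; the wrist camera has in their place "mount" (4x4, takes a point from camera to tool coordinates, whose origin is the TCP and whose axes are the flange's). Camera axes: x right, y down, z forward; pixel columns grow to the right and rows downward; lengths in m; the calibration is good to about 2 mm. A picture is of the moment at which its call begins: read the wrist's pose just before it. get_calibration takes no time and is no camera call.
- finish_job(): hands the job in; it is judged then, once.
The state is a dict: "t": time; "q": joint angles; "dq": joint speeds; "effort": joint torques, N m; "tool_pos": TCP position; "tool_rot": TCP orientation; "contact_force": force on the tool from outside, world axes, zero at the start; "wrist_torque": the same for the moment, N m; "opening": finger opening in m; "grip_force": force on a finger pad.
Only numpy, scipy, OpenCV 4.12 (cv2) and the standard library are available. Lean on these libraries where they do the work, as an engineer would, in place of code of your own. Each camera call takes 0.05 s, during which the arm holds its last target. There are 200 camera calls.

## Working session

There is one attempt and no reset: what is moved stays moved. The work goes in short steps, Python scripts to look and compute and a tool call to move; the robot and the scene stay as the last step left them, time stands still between calls to the robot, and variables do not carry over. Pictures are saved under pics/ and viewed, at most 12 in all, crops included, and the job is handed in when it is done.

Besides the shell and the picture viewer there is one more tool, called after "Call:" as name(argument=value, ...) on one line, values as JSON. servo_tool: Moves the arm, as the interface text tells. Its arguments: {"type":"object","properties":{"increments":{"type":"array"},"force":{"type":"number"}},"required":["increments"]}

```bash
mkdir -p pics; python3 - <<'E'
from station import *
import cv2,numpy as np
o=get_obs();print(o['t'],o['tool_pos'],o['tool_rot'])
for n in("side","top"):
    cv2.imwrite(f"pics/{n}0.png",cv2.resize(get_image(n)[:,:,::-1],None,fx=1.42,fy=1.42,interpolation=cv2.INTER_CUBIC))
    c=get_calibration(n);print(n,c)
print(get_calibration("wrist"))
E
```

```text
0.0 [ 0.15078582 -0.60590877  0.23007911] [-3.11631346e+00 -3.81718503e-01  2.73141427e-05]
side {'fx': 498.3221591442701, 'fy': 498.3221591442701, 'cx': 281.9345486250372, 'cy': 206.2868038383135, 'R': array([[ 0.95506223, -0.2961557 ,  0.01216289],
       [-0.20890713, -0.7016731 , -0.68118476],
       [ 0.21027112,  0.64803292, -0.73201051]]), 't': array([-0.52621671,  0.20027208,  1.54660306])}
top {'fx': 427.897169279365, 'fy': 427.897169279365, 'cx': 272.79842253672564, 'cy': 200.78635255153733, 'R': array([[ 0.02923862, -0.99956452, -0.00398476],
       [-0.9812834 , -0.02794432, -0.19053086],
       [ 0.19033653,  0.00948104, -0.98167312]]), 't': array([-0.03470877,  0.57012385,  1.06881956])}
{'fx': 305.94449914351395, 'fy': 305.94449914351395, 'cx': 278.8144116360124, 'cy': 206.46642214276363, 'mount': array([[ 1.07869819e-04, -9.55409444e-01, -2.95284242e-01,
         7.40456552e-02],
       [ 9.99999733e-01,  3.16499197e-04, -6.58743353e-04,
        -4.69008278e-06],
       [ 7.22826846e-04, -2.95284092e-01,  9.55409223e-01,
        -1.41187951e-01],
       [ 0.00000000e+00,  0.00000000e+00,  0.00000000e+00,
         1.00000000e+00]])}
```

View pics/side0.png

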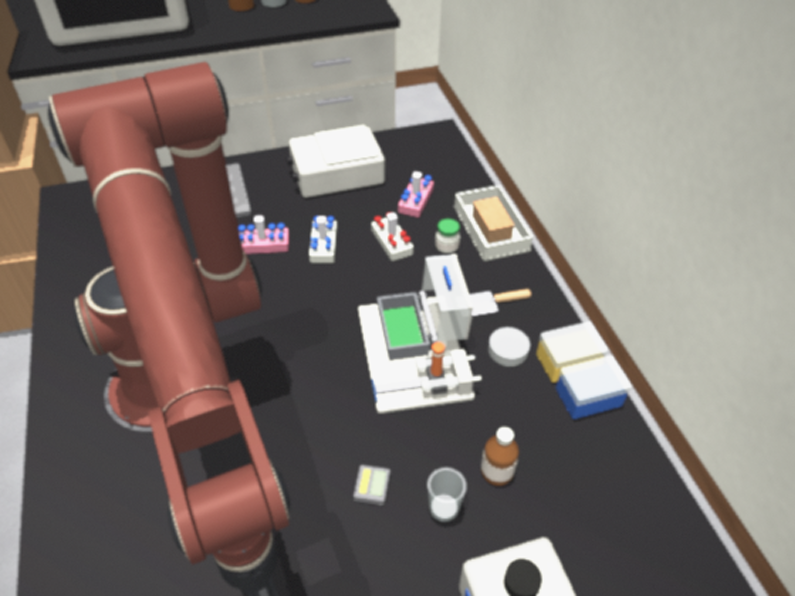

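View pics/top0.png

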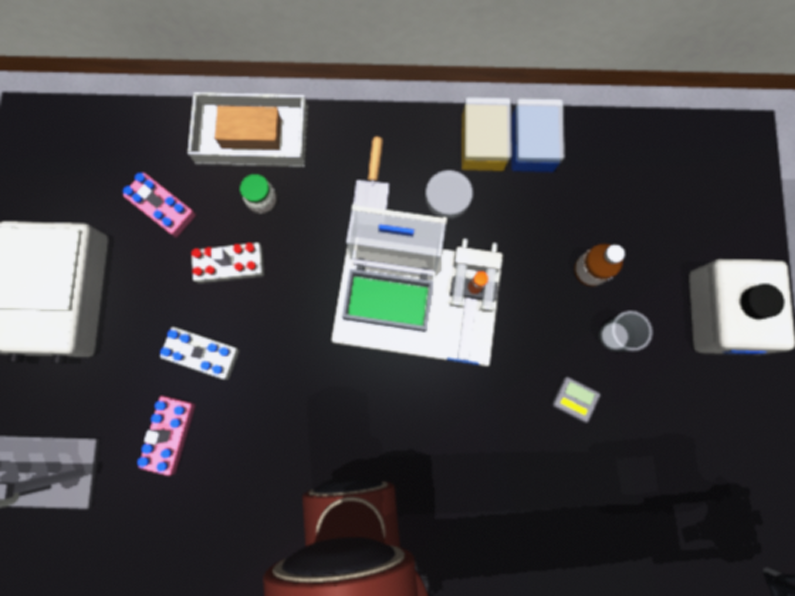

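The side view shows the station in the middle, with the blue-capped white rack to its left at (322,238). In the top view that rack is at (198,352), its bay is at (388,300), the handle is at (480,280) and the hood is tipped back. Next I'll enlarge both.

```bash
cat > h.py <<'E'
from station import *
import cv2,numpy as np
from scipy.spatial.transform import Rotation as Ro
def px2w(n,u,v,z,c=None):
    c=c or get_calibration(n); d=c['R'].T@np.array([(u-c['cx'])/c['fx'],(v-c['cy'])/c['fy'],1]); o=-c['R'].T@c['t']
    return o+d*(z-o[2])/d[2]
def w2px(n,X,c=None):
    c=c or get_calibration(n); p=c['R']@np.array(X)+c['t']; return np.array([c['fx']*p[0]/p[2]+c['cx'],c['fy']*p[1]/p[2]+c['cy']])
def wcal():
    o=get_obs(); c=get_calibration('wrist'); T=np.eye(4);T[:3,:3]=Ro.from_rotvec(o['tool_rot']).as_matrix();T[:3,3]=o['tool_pos']
    M=np.linalg.inv(T@c['mount']); c['R']=M[:3,:3];c['t']=M[:3,3]; return c
def crop(im,u0,v0,u1,v1,f):
    a=cv2.resize(im[v0:v1,u0:u1,::-1],None,fx=f,fy=f,interpolation=cv2.INTER_CUBIC)
    for u in range(-(-u0//10)*10,u1,10): cv2.putText(a,str(u),((u-u0)*f,8),0,.3,(0,255,255));a[10:14,(u-u0)*f]=(0,255,255)
    for v in range(-(-v0//10)*10,v1,10): cv2.putText(a,str(v),(0,(v-v0)*f+3),0,.3,(0,255,255));a[(v-v0)*f,20:25]=(0,255,255)
    return a
E
python3 - <<'E'
from h import *
im=get_image('top')
cv2.imwrite('pics/c1.png',crop(im,225,140,358,260,5)); cv2.imwrite('pics/c2.png',crop(im,105,220,175,275,8))
E
```

```text
(no output)
```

View pics/c1.png

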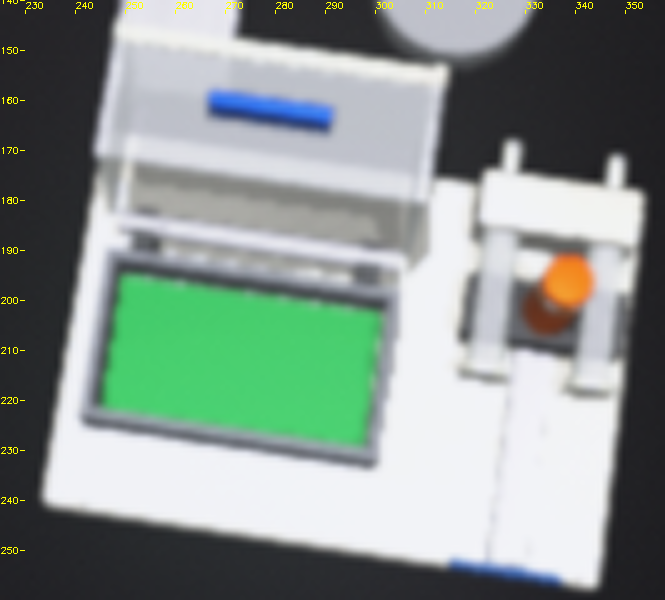

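View pics/c2.png

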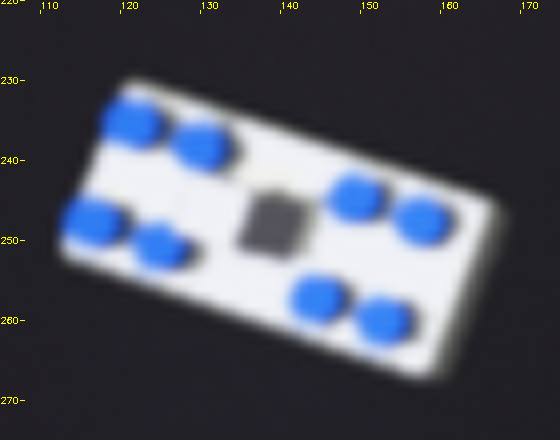

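In the station crop, the plate's front corners are at (233.4,241) and (344.6,257.6), the bay wall top corners at (241.5,224.5), (300.3,233), (304.6,196) and (246.5,190), and the handle top at (338.5,196). In the rack crop, the corners are at (121,230), (167,246), (158.5,267) and (112,252), and the post top is at about (139.3,248).

```bash
python3 - <<'E'
from h import *
P=lambda u,v,z:px2w('top',u,v,z)[:2]
a,b=P(233.4,241,.015),P(344.6,257.6,.015);d=a-b
print('plate front',a,b,np.linalg.norm(d),'yaw',np.degrees(np.arctan2(-d[0],d[1])))
y=np.arctan2(-d[0],d[1]);R=np.array([[np.cos(y),-np.sin(y)],[np.sin(y),np.cos(y)]])
print('station origin',(a+b)/2+R@[.09,0])
W=np.array([P(241.5,224.5,.055),P(300.3,233,.055),P(304.6,196,.055),P(246.5,190,.055)])
print('bay',W,W.mean(0),[np.linalg.norm(W[i]-W[i-1]) for i in range(4)],'yaw',np.degrees(np.arctan2(*((W[0]-W[1])*[-1,1]))),'orig from bay',W.mean(0)-R@[0,.055])
h=P(338.5,196,.14);print('handle',h,'in station',R.T@(h-((a+b)/2+R@[.09,0])))
K=np.array([P(121,230,.03),P(167,246,.03),P(158.5,267,.03),P(112,252,.03)])
e=K[0]+K[3]-K[1]-K[2]
print('rack',K.mean(0),[np.linalg.norm(K[i]-K[i-1]) for i in range(4)],'yaw',np.degrees(np.arctan2(-e[0],e[1])),'post',P(139.3,248,.092))
o=get_obs();print(Ro.from_rotvec(o['tool_rot']).as_matrix().round(3))
E
```

```text
plate front [0.46616095 0.0841963 ] [ 0.43069375 -0.21256394] 0.29887215086208574 yaw -6.815357358112043
station origin [ 0.53779139 -0.07486413]
bay [[ 0.50579301  0.06120085]
 [ 0.48801777 -0.09183747]
 [ 0.58603759 -0.10147833]
 [ 0.59784446  0.05196971]] [ 0.5444232  -0.02003631] [np.float64(0.0925131527030086), np.float64(0.154067146279823), np.float64(0.09849279567861097), np.float64(0.15390159667412534)] yaw -6.625157683668522 orig from bay [ 0.53789635 -0.07464766]
handle [ 0.5707225  -0.17808711] in station [ 0.0449479  -0.09858564]
rack [0.43743399 0.32863581] [np.float64(0.061371771567332936), np.float64(0.13121951395500817), np.float64(0.058099711980900054), np.float64(0.13027613309840202)] yaw -16.466983609669054 post [0.4346542  0.30977661]
[[ 0.97   0.241 -0.   ]
 [ 0.241 -0.97   0.002]
 [ 0.    -0.002 -1.   ]]
```

The geometry checks out: plate 299 mm, rack 131 × 60 mm. The rack's underside centre is near (0.437, 0.329), yaw -16.5°. The station origin is (0.538, -0.075), yaw -6.7°. The dark square is the side of the post, and its top leans away to the left. Now I'll move over the rack.

Call:
servo_tool(increments=[[0.8, 45.6, -28, -6.2, 0], [0.8, 45.6, -28, -6.2, 0], [0.8, 45.6, -28, -6.2, 0], [0.8, 45.6, -28, -6.2, 0], [0.8, 45.6, -28, -6.2, 0], [0.8, 45.6, -28, -6.2, 0], [0.8, 45.6, -28, -6.2, 0], [0.8, 45.6, -28, -6.2, 0]], force=40)

```text
t: 1.15
tool_pos: [0.4517, -0.2995, 0.2808]
tool_rot: [-3.118, -0.382, 0.0]
contact_force: [-0.2, -0.5, 1.0]
opening: 0.0682
grip_force: 0.0
```

Call:
servo_tool(increments=[[0.8, 12.6, -55.7, 2.7, 0], [0.8, 12.6, -55.7, 2.7, 0], [0.8, 12.6, -55.7, 2.7, 0], [0.8, 12.6, -55.7, 2.7, 0], [0.8, 12.6, -55.7, 2.7, 0], [0.8, 12.6, -55.7, 2.7, 0], [0.8, 12.6, -55.7, 2.7, 0], [0.8, 12.6, -55.7, 2.7, 0], [0.8, 12.6, -55.7, 2.7, 0], [0.8, 12.6, -55.7, 2.7, 0], [0.8, 12.6, -55.7, 2.7, 0]])

```text
t: 2.52
tool_pos: [0.4369, 0.3289, 0.2509]
tool_rot: [3.118, 0.383, 0.0]
contact_force: [0.2, 0.2, 0.2]
opening: 0.0685
grip_force: 0.0
```

Call:
servo_tool(increments=[[0.8, 0, 0, 0, 10.2], [0.8, 0, 0, 0, 10.2], [0.8, 0, 0, 0, 10.2], [0.8, 0, 0, 0, 0], [0.8, 0, 0, 0, 0]])

```text
t: 3.15
tool_pos: [0.4373, 0.3269, 0.251]
tool_rot: [3.109, -0.451, -0.0]
contact_force: [-1.0, -0.5, -0.2]
opening: 0.0686
grip_force: 0.0
```

```bash
cat >> h.py <<'E'
def st():
    o=get_obs();R=Ro.from_rotvec(o['tool_rot']).as_matrix()
    print('t',round(o['t'],2),'pos',o['tool_pos'].round(4),'head',np.degrees(np.arctan2(R[1,0],R[0,0])).round(2),'tilt',R[:,2].round(4),'q',np.round(o['q'],2),'f',np.round(o['contact_force'],1),'open',round(o['opening'],4));return o,R
def need(X):
    o,R=st();print('need mm',(R.T@(np.array(X)-o['tool_pos'])*1000).round(1))
E
python3 - <<'E'
from h import *
need([.437,.329,.25])
c=wcal();im=get_image('wrist');cv2.imwrite('pics/w1.png',crop(im,0,0,560,420,1))
import pickle;pickle.dump(c,open('w1.pkl','wb'))
for z in (.03,.092):print(w2px('',[.437,.329,z],c))
E
```

```text
t 3.15 pos [0.4373 0.3269 0.251 ] head -16.49 tilt [-3.e-04 -1.e-04 -1.e+00] q [ 0.51 -0.15  1.77  0.    1.52  2.36] f [-1.  -0.5 -0.2] open 0.0686
need mm [-0.9 -1.9  1. ]
[276.77628498 177.09619089]
[276.36891236 189.6289859 ]
```

View pics/w1.png

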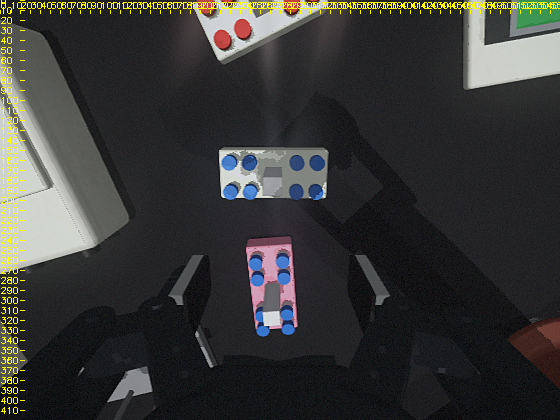

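The wrist view shows the rack at about (273,173) within 4 px of the prediction (277,177), with the post near (272,183). I'll enlarge it to pin the offset.

```bash
python3 - <<'E'
from h import *
im=cv2.imread('pics/w1.png')[:,:,::-1]
cv2.imwrite('pics/w1c.png',crop(im,210,138,340,208,6))
E
```

```text
(no output)
```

View pics/w1c.png

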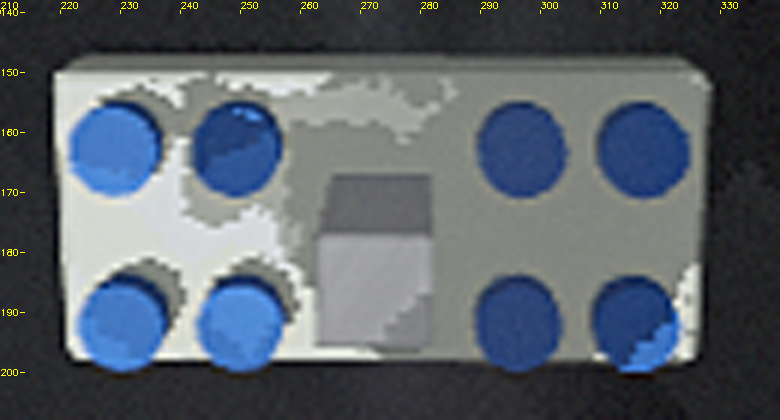

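The post top is centred at (271.5,186.2) and the rack top corners are at (219,150), (328.5,151), (326,198) and (221,198).

```bash
python3 - <<'E'
from h import *
import pickle;c=pickle.load(open('w1.pkl','rb'))
p=px2w('',271.5,186.2,.092,c);print(p)
K=np.array([px2w('',u,v,.03,c)[:2] for u,v in [(219,150),(328.5,151),(326,198),(221,198)]]);e=K[0]-K[1]+K[3]-K[2]
print(K.mean(0),[np.linalg.norm(K[i]-K[i-1]) for i in range(4)],np.degrees(np.arctan2(-e[0],e[1])))
need([*p[:2],.063]); need([*K.mean(0),.063])
E
```

```text
[0.44179446 0.33268278 0.092     ]
[0.44075395 0.33182029] [np.float64(0.05841541174688163), np.float64(0.12842513531580554), np.float64(0.05724147090771558), np.float64(0.1290191523262565)] -16.743629361311918
t 3.2 pos [0.4374 0.3269 0.2511] head -16.53 tilt [-2.e-04 -1.e-04 -1.e+00] q [ 0.51 -0.15  1.77  0.    1.52  2.36] f [-0.6 -0.4  0.1] open 0.0684
need mm [  2.6  -6.9 188.1]
t 3.2 pos [0.4374 0.3269 0.2511] head -16.53 tilt [-2.e-04 -1.e-04 -1.e+00] q [ 0.51 -0.15  1.77  0.    1.52  2.36] f [-0.6 -0.4  0.1] open 0.0684
need mm [  1.8  -5.7 188.1]
```

Call:
servo_tool(increments=[[0.8, 2, -5.5, 20, 0], [0.8, 0, 0, 40, 0], [0.8, 0, 0, 40, 0], [0.8, 0, 0, 40, 0], [0.8, 0, 0, 30, 0], [0.8, 0, 0, 18, 0], [0.2, 0, 0, 0, 0], [0.1, 0, 0, 0, 0], [0, 0, 0, 0, 0], [0, 0, 0, 0, 0], [0, 0, 0, 0, 0], [0, 0, 0, 0, 0]], force=50)

```text
t: 4.7
tool_pos: [0.4422, 0.3326, 0.065]
tool_rot: [-3.106, 0.454, -0.004]
contact_force: [0.3, 2.5, 6.1]
opening: 0.0192
grip_force: 51.5
```

Call:
servo_tool(increments=[[0, 0, 0, -5, 0], [0, 0, 0, -10, 0], [0, 0, 0, -20, 0], [0, 0, 0, -30, 0], [0, 0, 0, -30, 0], [0, 0, 0, -10, 0], [0, 0, 0, 0, 0]])

```text
t: 5.58
tool_pos: [0.4412, 0.3318, 0.1691]
tool_rot: [-3.108, 0.454, -0.002]
contact_force: [0.4, 0.0, -4.9]
opening: 0.0191
grip_force: 50.3
```

```bash
python3 - <<'E'
from h import *
c=np.array([.5443,-.0203])
need([*c,.168])
E
```

```text
t 5.58 pos [0.4412 0.3318 0.1691] head -16.63 tilt [ 1.5e-03  8.0e-04 -1.0e+00] q [ 0.51 -0.08  1.85 -0.    1.37  2.37] f [ 0.4  0.  -4.9] open 0.0191
need mm [199.5 307.9   1. ]
```

Call:
servo_tool(increments=[[0, 9.5, 14.9, 0, 0], [0, 20, 31, 0, 0], [0, 25, 38.5, 0, 0], [0, 25, 38.5, 0, 0], [0, 25, 38.5, 0, 0], [0, 25, 38.5, 0, 0], [0, 25, 38.5, 0, 0], [0, 23, 35.5, 0, 0], [0, 14, 21.5, 0, 0], [0, 8, 12.5, 0, 0], [0, 0, 0, 0, -5], [0, 0, 0, 0, -5]])

```text
t: 7.08
tool_pos: [0.5431, -0.0206, 0.167]
tool_rot: [-3.136, 0.177, 0.004]
contact_force: [0.8, -0.2, -4.4]
opening: 0.0192
grip_force: 50.3
```

Call:
servo_tool(increments=[[0, 0, 0, 0, 0], [0, 0, 0, 0, 0]])

```text
t: 7.32
tool_pos: [0.5435, -0.0202, 0.1677]
tool_rot: [-3.136, 0.183, 0.002]
contact_force: [-0.3, -0.7, -4.3]
opening: 0.019
grip_force: 50.3
```

```bash
python3 - <<'E'
from h import *
need([.5443,-.0203,.168])
cal=wcal();im=get_image('wrist');im2=get_image('side')
import pickle;pickle.dump(cal,open('w2.pkl','wb'))
cv2.imwrite('pics/w2.png',crop(im,130,40,420,330,2)); 
E
```

```text
t 7.33 pos [ 0.5435 -0.0202  0.1677] head -6.68 tilt [-1.e-03  2.e-04 -1.e+00] q [-0.17 -0.09  1.86  0.    1.37  1.51] f [-0.3 -0.7 -4.3] open 0.019
need mm [ 0.8 -0.  -0.3]
```

View pics/w2.png

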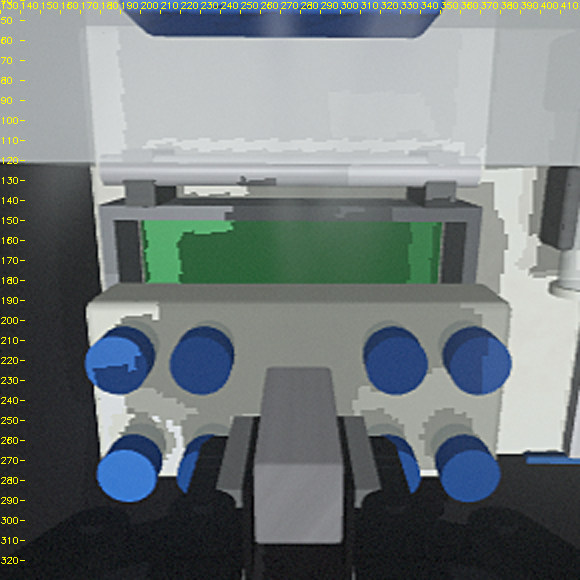

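The wrist view shows the bay's back wall top running from (181.5,142) to (370,142), and the rack's far lower edge from about (177,182) to (383,182). Both are level, so the yaw matches.

```bash
python3 - <<'E'
from h import *
import pickle;c=pickle.load(open('w2.pkl','rb'))
o,R=st()
T=lambda u,v,z:(R.T@(px2w('',u,v,z,c)-o['tool_pos'])*1000).round(1)
print('back wall outer',T(181.5,142,.055),T(370,142,.055))
zt=.1677-.063+.03
print('rack top far',T(174.5,190,zt),T(384.5,190,zt),'post',T(257.5,310,zt+.062),T(301.5,310,zt+.062))
print('wall in front outer by top est',R[:2,:2].T@(np.array([.5443,-.0203])-o['tool_pos'][:2]))
E
```

```text
t 7.42 pos [ 0.5437 -0.0203  0.1679] head -6.65 tilt [-5.e-04  1.e-04 -1.e+00] q [-0.17 -0.09  1.86 -0.    1.37  1.51] f [ 0.   0.2 -4.6] open 0.0191
back wall outer [ 50.4 -79.  112.9] [ 50.3  74.6 112.9]
rack top far [ 30.1 -60.8  33.2] [30.1 62.3 33.2] post [ -7.2  -8.8 -28.8] [ -7.2  10.1 -28.8]
wall in front outer by top est [ 5.76702944e-04 -4.52449621e-05]
```

Call:
servo_tool(increments=[[0, 2.5, -2, 5, 0], [0, 0, 0, 15, 0], [0, 0, 0, 20, 0], [0, 0, 0, 15, 0], [0, 0, 0, 10, 0], [0, 0, 0, 8, 0], [0, 0, 0, 5, 0], [0, 0, 0, 4, 0], [0, 0, 0, 2, 0], [0, 0, 0, 0, 0]])

```text
t: 8.68
tool_pos: [0.5467, -0.0188, 0.0843]
tool_rot: [3.136, -0.182, 0.0]
contact_force: [-0.1, -0.7, -5.1]
opening: 0.0189
grip_force: 50.3
```

Call:
servo_tool(increments=[[0, 0, 0, 1, 0], [0, 0, 0, 1, 0], [0, 0, 0, 1, 0], [0, 0, 0, 0.7, 0], [0, 0, 0, 0, 0]])

```text
t: 9.3
tool_pos: [0.5466, -0.0187, 0.0804]
tool_rot: [-3.136, 0.182, 0.0]
contact_force: [-0.3, -0.4, -4.2]
opening: 0.019
grip_force: 50.3
```

Call:
servo_tool(increments=[[0, 0, 0, 0.8, 0], [0, 0, 0, 0.8, 0], [0, 0, 0, 0, 0]])

```text
t: 9.68
tool_pos: [0.5469, -0.0188, 0.0801]
tool_rot: [3.136, -0.182, 0.0]
contact_force: [-4.9, 0.1, 5.9]
opening: 0.0188
grip_force: 51.5
```

The rack is on the floor, since the vertical force reversed. Now I'll release and rise.

Call:
servo_tool(increments=[[0.15, 0, 0, 0, 0], [0.3, 0, 0, 0, 0], [0.45, 0, 0, 0, 0], [0.5, 0, 0, -5, 0], [0.5, 0, 0, -20, 0], [0.5, 0, 0, -40, 0], [0.5, 0, 0, -50, 0], [0.3, 0, 0, -55, 0], [0, 0, 0, 0, 0], [0, 0, 0, 0, 0]])

```text
t: 10.92
tool_pos: [0.5468, -0.0188, 0.2501]
tool_rot: [3.136, -0.182, 0.003]
contact_force: [0.1, -0.8, -0.2]
opening: -0.0001
grip_force: 0.0
```

```bash
python3 - <<'E'
from h import *
st();c=wcal();im=get_image('wrist');cv2.imwrite('pics/w3.png',crop(im,0,0,560,420,1))
import pickle;pickle.dump(c,open('w3.pkl','wb'))
E
```

```text
t 10.93 pos [ 0.5468 -0.0188  0.2501] head -6.63 tilt [ 1.7e-03 -3.0e-04 -1.0e+00] q [-0.17 -0.15  1.77  0.    1.51  1.52] f [ 0.1 -0.8 -0.2] open -0.0001
```

View pics/w3.png

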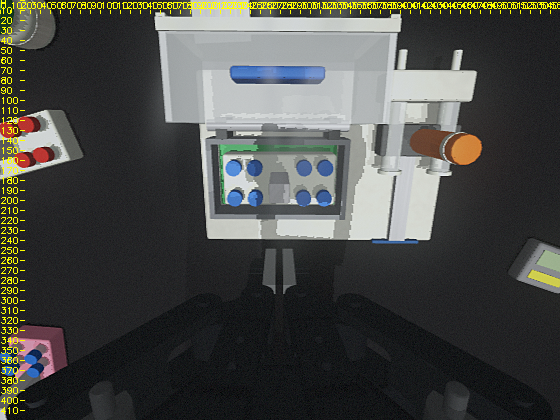

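The rack stands inside the bay, whose outer wall corners are at (207,139), (350,139), (349,218) and (207,218). The hood is fully tipped back, with its far edge at v≈22 from u 157 to 400. The handle top is at (461,147).

```bash
python3 - <<'E'
from h import *
import pickle;c=pickle.load(open('w3.pkl','rb'))
p=lambda u,v,z:px2w('',u,v,z,c)[:2]
B=np.mean([p(207,139,.055),p(350,139,.055),p(349,218,.055),p(207,218,.055)],0);print('bay',B)
y=np.radians(-6.7);R=np.array([[np.cos(y),-np.sin(y)],[np.sin(y),np.cos(y)]])
O=np.array([.5385,-.0745]);print('bay from O',O+R@[0,.055],'rel of TCP release to bay',R.T@(np.array([.5467,-.0188])-B))
print('handle st',R.T@(p(461,147,.14)-O))
for th in(1.8,1.95):
  for pt in((-110,65),(0,65),(-110,0)):
    x=-np.cos(th)*-pt[0]+np.sin(th)*pt[1]; z=np.sin(th)*-pt[0]+np.cos(th)*pt[1]
    q=[w2px('',[*(O+R@[.06+x/1e3,.055+s]),.056+z/1e3],c).round() for s in(.08,-.08)];print(th,pt,round(60+x),round(56+z),*q)
E
```

```text
bay [ 0.54830484 -0.018531  ]
bay from O [ 0.54491689 -0.01987561] rel of TCP release to bay [-0.0015625 -0.0004544]
handle st [ 0.04901259 -0.09163418]
1.8 (-110, 65) 148 148 [165.   2.] [397.   2.]
1.8 (0, 65) 123 41 [204.  65.] [356.  65.]
1.8 (-110, 0) 85 163 [167.  98.] [394.  99.]
1.95 (-110, 65) 161 134 [170. -12.] [391. -11.]
1.95 (0, 65) 120 32 [206.  69.] [354.  69.]
1.95 (-110, 0) 101 158 [167.  75.] [394.  75.]
```

The rack is within about 2 mm of the bay centre. The hood is tipped to about 1.65 rad. I'll go behind it and lower, fingers shut.

Call:
servo_tool(increments=[[0, 25, 0, -10, 0], [0, 45, 0, 0, 0], [0, 50, 0, 0, 0], [0, 50, 0, 0, 0], [0, 30, 0, 0, 0], [0, 0, 0, 30, 0], [0, 0, 0, 40, 0], [0, 0, 0, 35, 0], [0, 0, 0, 10, 0], [0, 0, 0, 0, 0]])

```text
t: 12.22
tool_pos: [0.7445, -0.0418, 0.1425]
tool_rot: [-3.136, 0.182, 0.004]
contact_force: [0.6, 0.3, 0.3]
opening: -0.0
grip_force: 0.0
```

Call:
servo_tool(increments=[[0, -20, 0, 0, 0], [0, -20, 0, 0, 0], [0, -12, 0, 0, 0], [0, 0, 0, 0, 0]])

```text
t: 12.72
tool_pos: [0.694, -0.0359, 0.1455]
tool_rot: [3.136, -0.182, 0.004]
contact_force: [-0.4, 0.1, 0.7]
opening: -0.0
grip_force: 0.0
```

```bash
python3 - <<'E'
from h import *
o,R=st();print((R.T@(o['tool_pos']-[.5465,-.019,0]))*1000)
E
```

```text
t 12.72 pos [ 0.694  -0.0359  0.1455] head -6.63 tilt [ 2.3e-03 -4.0e-04 -1.0e+00] q [-0.16  0.27  1.51  0.    1.35  1.53] f [-0.4  0.1  0.7] open -0.0
[ 148.79336606   -0.25761583 -145.19006641]
```

Call:
servo_tool(increments=[[0, -14, 0, -4, 0], [0, -14, 0, -6, 0], [0, -11, 0, -4, 0], [0, -11, 0, -4, 0]])

```text
t: 13.22
tool_pos: [0.6438, -0.03, 0.1634]
tool_rot: [3.136, -0.182, 0.003]
contact_force: [2.4, 0.7, 3.5]
opening: 0.0002
grip_force: 2.0
```

Call:
servo_tool(increments=[[0, -11, 0, -2, 0], [0, -11, 0, -1, 0], [0, -11, 0, 0, 0], [0, -11, 0, 1, 0], [0, -11, 0, 2.5, 0], [0, -11, 0, 3, 0]])

```text
t: 13.98
tool_pos: [0.577, -0.0222, 0.1572]
tool_rot: [-3.136, 0.182, 0.003]
contact_force: [0.1, 0.4, 0.7]
opening: -0.0001
grip_force: 0.4
```

Call:
servo_tool(increments=[[0, -10, 0, 4.5, 0], [0, -10, 0, 5, 0], [0, -9, 0, 6.5, 0], [0, -9, 0, 7, 0], [0, -7, 0, 5, 0], [0, -7, 0, 4, 0], [0, 0, 0, 0, 0]])

```text
t: 14.85
tool_pos: [0.5261, -0.0163, 0.1259]
tool_rot: [-3.136, 0.182, 0.001]
contact_force: [0.2, 0.2, 0.2]
opening: 0.0002
grip_force: 0.0
```

```bash
python3 - <<'E'
from h import *
o,R=st();print((R.T@(o['tool_pos']-[.5465,-.019,0]))*1000)
E
```

```text
t 14.85 pos [ 0.5261 -0.0163  0.1259] head -6.63 tilt [-9.e-04  1.e-04 -1.e+00] q [-0.17 -0.09  1.94 -0.    1.3   1.51] f [0.2 0.2 0.2] open 0.0002
[ -20.69445525   -0.31566929 -125.85500934]
```

Call:
servo_tool(increments=[[0, -8, 0, 2, 0], [0, -3, 0, 2, 0], [0, 0, 0, 1, 0], [0, 0, 0, 1, 0], [0, 0, 0, 0, 0]])

```text
t: 15.48
tool_pos: [0.5159, -0.0152, 0.121]
tool_rot: [-3.136, 0.182, 0.001]
contact_force: [-3.3, 0.5, 5.4]
opening: -0.0
grip_force: 2.5
```

```bash
python3 - <<'E'
from h import *
st();im=get_image('side')
cv2.imwrite('pics/s4.png',crop(im,230,150,380,290,4))
E
```

```text
t 15.47 pos [ 0.5159 -0.0152  0.121 ] head -6.63 tilt [-4.e-04  1.e-04 -1.e+00] q [-0.17 -0.11  1.97 -0.    1.29  1.51] f [-3.3  0.5  5.4] open -0.0
```

View pics/s4.png

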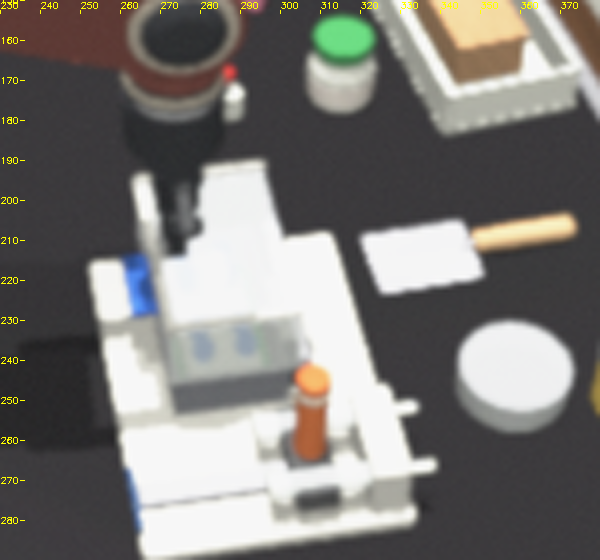

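The side view shows the hood down over the rack and fingers on its top edge. The handle top is at (308,245). I'll push right down to the stop.

Call:
servo_tool(increments=[[0, 0, 0, 1, 0], [0, 0, 0, 1, 0], [0, 0, 0, 1, 0], [0, 0, 0, 0, 0]])

```text
t: 16.02
tool_pos: [0.516, -0.0152, 0.1209]
tool_rot: [3.136, -0.181, -0.002]
contact_force: [-12.2, 2.4, 20.2]
opening: 0.0003
grip_force: 9.8
```

The hood is against its stop. Next I'll rise, move over the handle and turn so that the fingers close along the station's x.

Call:
servo_tool(increments=[[0, 0, 0, -10, 0], [0, 0, 0, -40, 0], [0, 0, 0, -50, 0], [0.3, 25, 40, -30, 0], [0.6, 26, 57, 0, 0], [0.8, 25, 58, 0, 0], [0.8, 0, 0, 0, -10], [0.8, 0, 0, 0, -10], [0.8, 0, 0, 0, -10], [0.8, 0, 0, 0, -10], [0.8, 0, 0, 0, -10], [0.8, 0, 0, 0, -10]])

```text
t: 17.52
tool_pos: [0.5734, -0.1772, 0.2469]
tool_rot: [2.803, 1.419, 0.0]
contact_force: [0.2, 0.1, 0.2]
opening: 0.0681
grip_force: 0.0
```

Call:
servo_tool(increments=[[0.8, 0, 0, 0, -10], [0.8, 0, 0, 0, -10], [0.8, 0, 0, 0, -10], [0.8, 0, 0, 0, 0], [0.8, 0, 0, 0, 0]])

```text
t: 18.15
tool_pos: [0.5733, -0.1772, 0.2471]
tool_rot: [-2.349, -2.086, -0.0]
contact_force: [-0.5, 0.5, 0.5]
opening: 0.0684
grip_force: 0.0
```

```bash
python3 - <<'E'
from h import *
st();c=wcal();im=get_image('wrist');cv2.imwrite('pics/w5.png',crop(im,130,60,430,330,2))
import pickle;pickle.dump(c,open('w5.pkl','wb'))
print(w2px('',[.5707,-.178,.14],c))
E
```

```text
t 18.15 pos [ 0.5733 -0.1772  0.2471] head 83.23 tilt [-0.e+00  1.e-04 -1.e+00] q [-0.42 -0.01  1.66  0.    1.5  -0.31] f [-0.5  0.5  0.5] open 0.0684
[277.46228365 205.89056003]
```

View pics/w5.png

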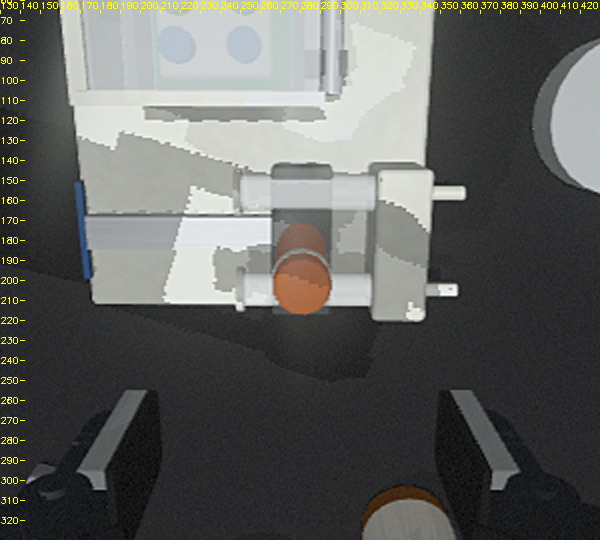

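The handle top is at (281,203.5), close to the predicted (277.5,206). The bottle cap's white top is near (332,320).

```bash
python3 - <<'E'
from h import *
import pickle;c=pickle.load(open('w5.pkl','rb'))
h=px2w('',281,203.5,.14,c);print(h,px2w('',332,320,.14,c))
need([*h[:2],.095])
E
```

```text
[ 0.57392687 -0.1762505   0.14      ] [ 0.60900428 -0.29775217  0.14      ]
t 18.2 pos [ 0.5732 -0.1772  0.2472] head 83.26 tilt [-0.  0. -1.] q [-0.42 -0.02  1.66  0.    1.5  -0.31] f [-0.3  0.   0.5] open 0.0684
need mm [  1.    0.6 152.2]
```

Call:
servo_tool(increments=[[0.8, 0.5, 0.5, 30, 0], [0.8, 0, 0, 45, 0], [0.8, 0, 0, 45, 0], [0.8, 0, 0, 22, 0], [0.8, 0, 0, 10, 0], [0.3, 0, 0, 0, 0], [0.1, 0, 0, 0, 0], [0, 0, 0, 0, 0], [0, 0, 0, 0, 0], [0, 0, 0, 0, 0], [0, 0, 0, 0, 0]], force=70)

```text
t: 19.58
tool_pos: [0.5749, -0.1772, 0.0974]
tool_rot: [2.344, 2.087, 0.002]
contact_force: [0.1, 1.3, 6.7]
opening: 0.0248
grip_force: 68.6
```

Call:
servo_tool(increments=[[0, 0, -4, 0, 0], [0, 0, -8, 0, 0], [0, 0, -10, 0, 0], [0, 0, -12, 0, 0], [0, 0, -12, 0, 0], [0, 0, -12, 0, 0], [0, 0, -12, 0, 0], [0, 0, -9, 0, 0], [0, 0, -6, 0, 0], [0, 0, -3, 0, 0], [0, 0, -1, 0, 0], [0, 0, 0, 0, 0]])

```text
t: 21.08
tool_pos: [0.4884, -0.1666, 0.0974]
tool_rot: [2.342, 2.085, 0.009]
contact_force: [10.7, 1.6, 2.4]
opening: 0.0249
grip_force: 69.3
```

```bash
python3 - <<'E'
from h import *
o,R=st();print((R.T@(o['tool_pos']-[.5749,-.1772,.0974]))*1000, R.T@o['contact_force'])
E
```

```text
t 21.07 pos [ 0.4884 -0.1666  0.0974] head 83.36 tilt [ 0.0085 -0.001  -1.    ] q [-0.47 -0.09  1.99  0.    1.24 -0.36] f [10.7  1.6  2.4] open 0.0249
[  0.54302098 -87.12451992  -0.78997453] [ 2.80194911 10.49649829 -2.35121779]
```

Call:
servo_tool(increments=[[0, 0, -1.5, 0, 0], [0, 0, -1.5, 0, 0], [0, 0, -1, 0, 0], [0, 0, 0, 0, 0]])

```text
t: 21.58
tool_pos: [0.4854, -0.1662, 0.0974]
tool_rot: [2.34, 2.083, 0.012]
contact_force: [16.3, 1.0, -0.9]
opening: 0.0245
grip_force: 69.6
```

Call:
servo_tool(increments=[[0, 0, -1, 0, 0], [0, 0, -0.5, 0, 0], [0, 0, 0, 0, 0], [0, 0, 0, 0, 0]])

```text
t: 22.08
tool_pos: [0.4854, -0.1662, 0.0975]
tool_rot: [2.338, 2.081, 0.015]
contact_force: [23.5, 1.2, -5.0]
opening: 0.0244
grip_force: 70.0
```

The force rises without any motion, so the handle is at its stop. I'll hold it there for over 2 s.

Call:
servo_tool(increments=[[0, 0, 0, 0, 0], [0, 0, 0, 0, 0], [0, 0, 0, 0, 0], [0, 0, 0, 0, 0], [0, 0, 0, 0, 0], [0, 0, 0, 0, 0], [0, 0, 0, 0, 0], [0, 0, 0, 0, 0], [0, 0, 0, 0, 0], [0, 0, 0, 0, 0], [0, 0, 0, 0, 0], [0, 0, 0, 0, 0]])

```text
t: 23.58
tool_pos: [0.4854, -0.1662, 0.0975]
tool_rot: [2.338, 2.081, 0.015]
contact_force: [23.5, 0.2, -5.2]
opening: 0.0247
grip_force: 70.0
```

Call:
servo_tool(increments=[[0, 0, 0, 0, 0], [0, 0, 0, 0, 0], [0, 0, 0, 0, 0], [0, 0, 0, 0, 0], [0, 0, 0, 0, 0], [0, 0, 0, 0, 0], [0, 0, 0, 0, 0], [0, 0, 0, 0, 0]])

```text
t: 24.58
tool_pos: [0.4854, -0.1662, 0.0975]
tool_rot: [2.338, 2.081, 0.015]
contact_force: [22.4, -0.0, -5.7]
opening: 0.0249
grip_force: 70.0
```

Call:
servo_tool(increments=[[0, 0, 3, 0, 0], [0, 0, 6, 0, 0], [0, 0, 9, 0, 0], [0, 0, 10, 0, 0], [0, 0, 10, 0, 0], [0, 0, 10, 0, 0], [0, 0, 10, 0, 0], [0, 0, 10, 0, 0], [0, 0, 9, 0, 0], [0, 0, 7, 0, 0], [0, 0, 4, 0, 0], [0, 0, 2, 0, 0]])

```text
t: 26.08
tool_pos: [0.5713, -0.1768, 0.0975]
tool_rot: [2.343, 2.086, 0.004]
contact_force: [3.3, -2.1, 6.0]
opening: 0.0243
grip_force: 69.6
```

Call:
servo_tool(increments=[[0, 0, 1.5, 0, 0], [0, 0, 1.5, 0, 0], [0, 0, 0, 0, 0], [0, 0, 0, 0, 0]])

```text
t: 26.58
tool_pos: [0.5741, -0.1771, 0.0975]
tool_rot: [2.343, 2.086, 0.004]
contact_force: [4.6, -0.8, 5.2]
opening: 0.0246
grip_force: 69.6
```

```bash
python3 - <<'E'
from h import *
o,R=st();print((R.T@(o['tool_pos']-[.5749,-.1772,.0974]))*1000, R.T@o['contact_force'])
E
```

```text
t 26.57 pos [ 0.5741 -0.1771  0.0975] head 83.37 tilt [ 0.0049 -0.0016 -1.    ] q [-0.42  0.11  1.78  0.    1.24 -0.31] f [ 4.6 -0.8  5.2] open 0.0246
[ 0.01106691 -0.8468283  -0.05731285] [-0.26594875  4.67868383 -5.14506911]
```

Call:
servo_tool(increments=[[0, 0, 1, 0, 0], [0, 0, 0.7, 0, 0], [0, 0, 0.5, 0, 0], [0, 0, 0, 0, 0]])

```text
t: 27.08
tool_pos: [0.5749, -0.1772, 0.0974]
tool_rot: [2.345, 2.088, 0.0]
contact_force: [-2.7, 1.3, 9.0]
opening: 0.0245
grip_force: 69.9
```

The handle is home: the spring load is gone and the pose equals the starting one. I'll release gently and rise.

Call:
servo_tool(increments=[[0.35, 0, 0, 0, 0], [0.5, 0, 0, 0, 0], [0.65, 0, 0, 0, 0], [0.7, 0, 0, 0, 0], [0.7, 0, 0, -15, 0], [0.7, 0, 0, -35, 0], [0.7, 0, 0, -50, 0], [0.7, 0, 0, -50, 0], [0.7, 0, 0, 0, 0], [0.7, 0, 0, 0, 0]])

```text
t: 28.32
tool_pos: [0.5744, -0.1768, 0.246]
tool_rot: [2.346, 2.089, 0.001]
contact_force: [-0.5, -0.1, -0.2]
opening: 0.0597
grip_force: 0.0
```

```bash
python3 - <<'E'
from h import *
st();cv2.imwrite('pics/s6.png',crop(get_image('wrist'),130,0,560,330,1));cv2.imwrite('pics/s7.png',crop(get_image('side'),190,110,380,290,3))
E
```

```text
t 28.32 pos [ 0.5744 -0.1768  0.246 ] head 83.37 tilt [ 7.e-04 -3.e-04 -1.e+00] q [-0.42 -0.01  1.65  0.    1.5  -0.31] f [-0.5 -0.1 -0.2] open 0.0597
```

View pics/s7.png

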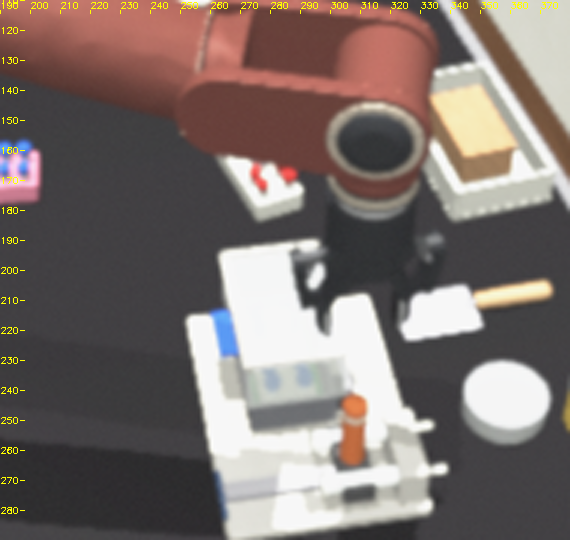

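The side view shows the hood shut over the blue caps, the handle home at (307,245) and the gripper clear above everything.

```bash
python3 -c "
from station import *
print(finish_job())"
```

```text
the job is handed in; nothing more can be done
None
```

I handed the job in at about 28 s, but the system returned no verdict. The blue-capped rack is in the bay with the hood shut; the handle was pulled to its stop, held over 2 s and eased home; and I touched nothing else on the bench.

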